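Pump up the varnish sprayer

TASK

Get the amber varnish sprayer ready for spraying: with your fingertips pump its yellow spring plunger in long, full strokes, down and back up, again and again, until the red indicator pin on the pump head has popped fully out. Work only the plunger: do not push on or pull the pin, and do not lift, tip or shove the sprayer. Leave the blue water sprayer and everything else on the bench alone, and finish with the plunger risen and your hand clear.

Things in the scene. Friction and masses are not known exactly. Their poses are not given: they have to be found in the camera images.
- varnish_sprayer: pump-up sprayer to be pumped, loose, 0.9 kg: AMBER-ORANGE tank 110 mm across, grey pump head with its flat top 196 mm up, brass-tipped nozzle 92 mm out along its own +x, black hand grip 115 mm out along its own -x (top at 205 mm, orange thumb trigger 213 mm). Origin: centre of its underside, on the bench; z up. The plunger is on its z axis, the pin 35 mm out along its own +y
- varnish_knob (a point): centre of the flat top of the yellow pump knob on the varnish sprayer's upright spring plunger. The knob is a mushroom 44 mm across (36 mm flat), its top 275 mm above the bench when up and 250 mm when pressed fully down
- varnish_plunger (a joint): how far the varnish sprayer's plunger is pressed (m): 0 = up, 0.025 = fully down on its stop. A spring lifts it again; pressing takes about 5 N at the top, 12 N at the bottom. Each down-stroke adds pressure in proportion to its length, less its first few mm; the up-stroke adds and loses none. Four to six full strokes are needed; once the pin is out, more strokes add nothing
- varnish_pin (a joint): how far the red pressure-indicator pin of the varnish sprayer has come out of its brass bush (m): 0 to 0.003 at the start, about 0.020 fully out. It comes out 3 to 4 mm with each full stroke and stays where it is between strokes
- varnish_pin_tip (a point): top of the red indicator pin, an upright rod 11 mm across in a brass bush 19 mm across on the pump head, 35 mm from the plunger's axis: 206 mm above the bench with no pressure, 226 mm when fully out, where a white band at its foot comes into view
- water_sprayer: a sprayer of the same make and size, loose, with a BLUE tank, for water: to be left alone. Origin and axes as for the varnish sprayer
- water_plunger (a joint): how far the water sprayer's plunger is pressed in (m), 0 = up; to be left alone
- brush_jar: green tin with five upright brushes, loose, 80 mm across, 250 mm high over the brushes; origin under its centre
- paint_tin: round tin with a red band, loose, 100 mm across, 107 mm high; origin under its centre
- spirit_bottle: green glass bottle with a black cap, loose, 68 mm across, 190 mm high; origin under its centre
- mug: white mug, loose, 80 mm across, 92 mm high, handle at its own +y; origin under its centre
- tube_red: red-banded metal paint tube lying on the bench, loose, 110 mm long along its own x, 34 mm wide, 18 mm high; origin under its middle
- tube_blue: blue-banded metal paint tube, loose, of the same size as the red one; origin under its middle
- palette_knife: palette knife lying on the bench, loose, 207 mm long along its own x, wooden handle at -x, narrow steel blade at +x; origin under its middle

How it is judged (in metres and radians):
On the way, in this order (a step that is already met when the one before it is completed fails the run):
1. the varnish sprayer's plunger is pressed well down by the fingers for a first stroke (past 15 of its 25 mm) (value of joint varnish_plunger above 0.015 m), for 0.05 s.
2. the plunger has risen again after a stroke (above 8 mm from the top) and the pin is not yet fully out: it is pumped, not just pushed once (value of joint varnish_plunger below 0.008 m and value of joint varnish_pin below 0.0175 m), for 0.05 s.
3. the red pin is fully out (17.5 mm of its 20 mm or more) (value of joint varnish_pin above 0.0175 m), for 0.05 s.
At the end, for the whole second after the job is handed in: the varnish sprayer's red pin is out by at least 17.5 of its 20 mm, both plungers are up (within 4 mm), the varnish sprayer stands upright and still on the bench within 40 mm of where it was, and every other loose thing is within 30 mm of where it was (value of joint varnish_pin above 0.0175 m and value of joint each of varnish_plunger, water_plunger below 0.004 m and angle between varnish_sprayer's own z axis and vertical below 0.05 rad and height (world z) of varnish_sprayer below 0.005 m and distance of varnish_sprayer from where it was at the start of the episode below 0.04 m and linear speed of varnish_sprayer below 0.02 m/s and distance of each of water_sprayer, brush_jar, paint_tin, spirit_bottle, mug, tube_red, tube_blue, palette_knife from where it was at the start of the episode below 0.03 m); the robot touches nothing.
It fails at once if the varnish sprayer is lifted (10 mm), tipped (about 14 degrees) or shoved (40 mm) (height (world z) of varnish_sprayer above 0.01 m or angle between varnish_sprayer's own z axis and vertical above 0.25 rad or distance of varnish_sprayer from where it was at the start of the episode above 0.04 m).
It fails at once if the fingers push on or pull the indicator pin (over 2 N) (contact force between the fingers and varnish_pin_c0 above 2 N).
It fails at once if the water sprayer is pumped (its plunger pressed past 10 mm) (value of joint water_plunger above 0.01 m).
It fails at once if a bystander is moved by more than 30 mm, lifted or knocked over (distance of any of water_sprayer, brush_jar, paint_tin, spirit_bottle, mug, tube_red, tube_blue, palette_knife from where it was at the start of the episode above 0.03 m).
It also fails if it takes over 45 s, if anything falls off the work surface, if the arm or the gripper's body presses on something with over 40 N, if the wrist force passes 120 N, or if a joint passes its speed limit or range.

ROBOT

A 6-joint arm with a two-finger parallel gripper is mounted at the origin on the work surface. World frame = base frame: x ahead of the robot, y to its left, z up, the work surface at z = 0. Lengths are in m, angles in degrees, forces in N, time in s.
With the tool pointing down it reaches from about 0.25 to 0.725 m from the base axis. Payload 9.7 kg.
Tool frame: the origin (TCP) lies midway between the tips of the shut fingers; the grasp point (between the pads) lies 19 mm behind it (bot.hold_point_z is the distance from the TCP to the grasp point, in m); z points along the fingers, y is the line along which they close (so a half turn about z gives the same grasp; the last joint's range is limited). The gripper opens to 85 mm and grips with 20 to 120 N. Pads are 22 mm wide; open, the fingers measure 114 mm over their backs; the gripper's body (76 mm by 85 mm) begins 54 mm behind the grasp point. The pads swing forward as they close: fully open they stand 13 mm farther back than shut.
Start: joints at [-66.234, 4.979, 10.078, 95.1, 0, 90], TCP at [0.222, -0.503, 0.231] pointing down, gripper open.
Joint ranges: [-179.16, 179.16], [-48.56, 103.87], [-65.8, 70.77], [-126.05, 130.52], [-82.76, 87.17], [-180, 180]. Speed limits (degrees/s): [127.2, 127.2, 147.25, 180, 180, 180].

INTERFACE

Orientations are given as [roll, pitch, yaw] about the fixed x, y, z axes, in that order (R = Rz(yaw) Ry(pitch) Rx(roll)).
In Python, from workcell import bot gives the robot as it stands.
- The arm moves only by the tool play_rows, never from a script. Its argument "steps" is a list that holds one entry, the list of rows, each a list of 4 numbers: the shift along the tool's x, y, z in m, then the turn about the tool's z in rad. In form: [[[tx, ty, tz, yaw], ...]]. A call has exactly 5 rows; each row shifts and turns the commanded pose from where the row before left it, along the tool's axes as they then stand; what a row does not reach is not made up. A row lasts 1/12 s, in which the tool goes at most 41.7 mm and 7.16 degrees, less where a joint would pass 70% of its speed; a pose out of reach is approached as far as the arm can. A call is refused whole if a number of a shift passes 0.0417 or a number of a turn 0.125, either way. A call with a gripper value outside its range is refused whole. "gripper" is the finger opening in m, from 0 to 0.0854, set as the call begins (left out, the last holds). The fingers move at their own pace and stop on an object; "squeeze" is the grip in N (left out, the last holds). Time passes only in rows, so rows that do not move let the fingers close, or fill a call up. It gives the time, the measured TCP pose, the force, the opening and the grip force at its end, in the units of the state.
- bot.get_obs(): the state, without advancing time (a new reading comes with each control period).
- bot.camera(name): name is "side" or "top" or "wrist"; returns a dict with "img" (384x512x3 uint8, blue, green, red), "vfov" (degrees; the focal length in pixels is half the picture's height over the tangent of half this angle, whatever the lens; pixels are square), "cx", "cy" (the principal point, pixels), "xyz" and "attitude" of the camera in the world. Camera axes: x right, y down, z forward; pixel columns grow to the right and rows downward; lengths in m; the calibration is good to about 2 mm. A picture is of the moment at which its call begins. There is no depth.
- bot.job_done(): hands the job in; it is judged then, once.
The state is a dict: "time": time; "q": joint angles; "qd": joint speeds; "joint_efforts": joint torques, N m; "ee_pos": TCP position; "tcp_rot": TCP orientation; "wrist_force": force on the tool from outside, world axes, zero at the start; "torque": the same for the moment, N m; "opening": finger opening in m; "grasp_force": force on a finger pad.
Only numpy, scipy, OpenCV 4.12 (cv2) and the standard library are available. Lean on these libraries where they do the work, as an engineer would, in place of code of your own. Each camera call takes 0.05 s, during which the arm holds its last target. There are 200 camera calls.

## Working session

There is one attempt and no reset: what is moved stays moved. The work goes in short steps, Python scripts to look and compute and a tool call to move; the robot and the scene stay as the last step left them, time stands still between calls to the robot, and variables do not carry over. Pictures are saved under pics/ and viewed, at most 10 in all, crops included, and the job is handed in when it is done.

Besides the shell and the picture viewer there is one more tool, called after "Call:" as a command line: name --argument value ..., lists and objects as JSON in quotes. play_rows: Moves the arm, as the interface text tells. Its arguments: {"type":"object","properties":{"steps":{"type":"array","items":{"type":"array","items":{"type":"array","items":{"type":"number"}}}},"gripper":{"type":"number"},"squeeze":{"type":"number"}},"required":["steps"]}

```bash
mkdir -p pics; cat > h.py <<'E'
import numpy as np, cv2
from scipy.spatial.transform import Rotation as R
from workcell import bot
def cam(n,save=None):
    c=bot.camera(n)
    if save: cv2.imwrite('pics/'+save,c['img'])
    return c
def ray(c,u,v):
    f=c['img'].shape[0]/2/np.tan(np.radians(c['vfov']/2))
    d=R.from_euler('xyz',c['attitude'],degrees=True).apply([(u-c['cx'])/f,(v-c['cy'])/f,1])
    return np.array(c['xyz']),d
def onz(c,u,v,z):
    o,d=ray(c,u,v); return o+d*(z-o[2])/d[2]
def proj(c,p):
    f=c['img'].shape[0]/2/np.tan(np.radians(c['vfov']/2))
    q=R.from_euler('xyz',c['attitude'],degrees=True).inv().apply(np.array(p)-c['xyz'])
    return c['cx']+f*q[0]/q[2], c['cy']+f*q[1]/q[2]
def blobs(c,lo,hi,amin=15):
    m=cv2.inRange(cv2.cvtColor(c['img'],cv2.COLOR_BGR2HSV),np.array(lo),np.array(hi))
    n,l,s,ce=cv2.connectedComponentsWithStats(m)
    return [(s[i].tolist(),ce[i].round(1).tolist()) for i in range(1,n) if s[i][4]>=amin]
E
python3 - <<'E'
from h import *
a=cam('top','top0.png');b=cam('side','side0.png')
for c in(a,b):
    print(c['vfov'],c['cx'],c['cy'],c['xyz'],c['attitude'])
    print('yel',blobs(c,(22,120,100),(35,255,255)));print('red',blobs(c,(0,150,80),(6,255,255)))
print(bot.get_obs())
E
```

```text
54.31583539087908 264.2335303993667 194.9657014190941 [ 0.45527514 -0.00947023  1.24677344] [-175.44416187    1.19021659  -91.49480602]
yel [([277, 66, 8, 7, 41], [280.8, 69.2]), ([278, 86, 10, 16, 61], [282.7, 93.1]), ([29, 120, 11, 7, 19], [33.3, 123.3]), ([306, 183, 16, 17, 212], [313.4, 190.8]), ([186, 198, 17, 17, 216], [194.1, 205.9]), ([483, 249, 13, 49, 90], [489.2, 273.5]), ([289, 266, 8, 8, 49], [292.8, 269.8]), ([287, 286, 6, 6, 27], [289.2, 288.7])]
red [([129, 63, 29, 27, 272], [147.0, 81.0]), ([301, 64, 7, 7, 39], [304.0, 67.1]), ([300, 77, 9, 16, 52], [304.3, 84.3]), ([202, 132, 10, 7, 55], [206.3, 134.6]), ([124, 173, 6, 5, 21], [126.3, 174.8]), ([51, 230, 22, 8, 136], [61.1, 233.4]), ([146, 247, 20, 31, 182], [159.7, 259.0]), ([52, 283, 22, 8, 140], [62.8, 286.3]), ([351, 298, 8, 6, 16], [354.6, 300.8])]
50.16945895935348 249.59371700086243 189.69703021406056 [0.01881661 0.95370802 1.0840421 ] [-130.5906165     1.01017578 -152.13137143]
yel [([260, 140, 13, 10, 102], [265.7, 144.2]), ([161, 176, 6, 4, 19], [163.4, 177.4]), ([174, 181, 14, 3, 31], [180.1, 182.4]), ([2
[... 302 characters left out ...]
24, 467], [247.5, 328.2])]
{'time': 0.1, 'q': array([-6.62336151e+01,  5.00918487e+00,  1.00400777e+01,  9.51007502e+01,
       -7.09972213e-04,  8.99989248e+01]), 'qd': array([ 0.01679843, -0.12791233,  0.0680746 ,  0.00263966, -0.01595342,
       -0.13869397]), 'joint_efforts': array([ 1.81899064e-03, -5.21561408e+01,  4.65651548e+01,  1.60787377e-02,
        1.50823548e-04, -6.65471092e-07]), 'ee_pos': array([ 0.22156816, -0.50317033,  0.23065182]), 'tcp_rot': array([-1.79930143e+02,  7.08660700e-04,  2.37674610e+01]), 'wrist_force': array([-0.03687197,  0.48081333, -0.28975477]), 'torque': array([-0.02747756, -0.03697127,  0.02503251]), 'grasp_force': 0.0, 'opening': 0.08527132011973382}
```

View pics/top0.png

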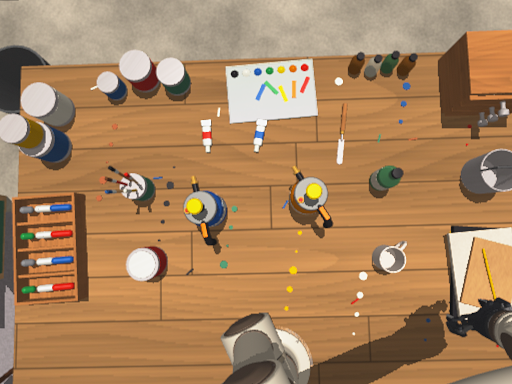

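View pics/side0.png

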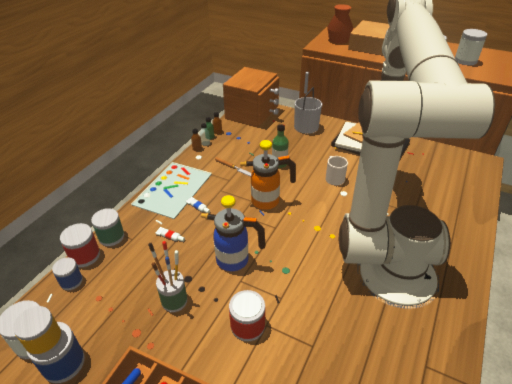

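The top view shows the amber sprayer with its knob at about (313,191), nozzle towards the upper left and grip towards the lower right. The blue one's knob is at (194,206). In the side view the amber knob is at (266,144).

```bash
python3 - <<'E'
from h import *
a=cam('top');b=cam('side')
k=onz(a,313.6,190.8,.271); print('knob top-view',k,'side',onz(b,265.7,144.2,.268))
o1,d1=ray(a,313.6,190.8);o2,d2=ray(b,265.7,144.4)
s=np.linalg.lstsq(np.c_[d1,-d2],o2-o1,rcond=None)[0]; print('tri',o1+s[0]*d1,o2+s[1]*d2)
im=a['img'][150:240,270:345]; cv2.imwrite('pics/c.png',cv2.resize(im,None,fx=6,fy=6,interpolation=cv2.INTER_CUBIC))
o=bot.get_obs();M=R.from_euler('xyz',o['tcp_rot'],degrees=True)
print(o['ee_pos'],M.inv().apply(np.r_[k[:2],.31]-o['ee_pos']))
E
```

```text
knob top-view [ 0.54087753 -0.12039782  0.271     ] side [ 0.5409848  -0.12393909  0.268     ]
tri [ 0.54102956 -0.12059482  0.26926706] [ 0.53966043 -0.12122114  0.26921815]
[ 0.22159489 -0.50321779  0.23082833] [ 0.44647765 -0.22177082 -0.07896898]
```

View pics/c.png

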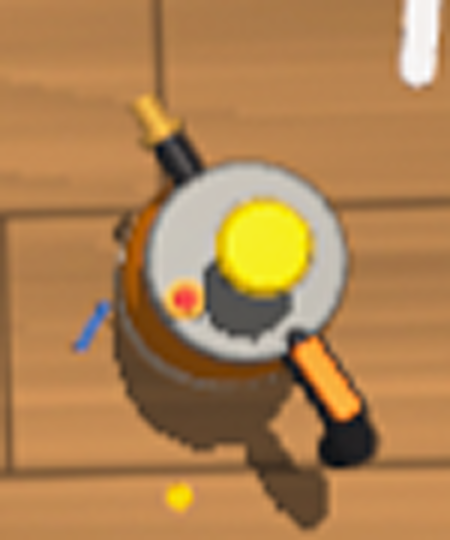

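The crop shows the yellow knob centred at about (265,247), and the red pin in its brass bush at (185,298), lower left of the knob. The shut fingers stay above 250 mm, well above the pin's 226 mm. I'll shut the gripper, rise and go over the knob.

Call:
play_rows --steps '[[[0.02, -0.01, -0.018, 0], [0.025, -0.0125, -0.018, 0], [0.025, -0.0125, -0.018, 0], [0.025, -0.0125, -0.018, 0], [0.025, -0.0125, -0.018, 0]]]' --gripper 0

```text
time: 0.62
ee_pos: [0.3078, -0.399, 0.322]
tcp_rot: [-180.0, 0.0, 23.7]
wrist_force: [0.5, -0.7, -0.3]
opening: 0.0255
grasp_force: 0.0
```

Call:
play_rows --steps '[[[0.032, -0.016, 0, 0], [0.032, -0.016, 0, 0], [0.032, -0.016, 0, 0], [0.032, -0.016, 0, 0], [0.032, -0.016, 0, 0]]]'

```text
time: 1.03
ee_pos: [0.4223, -0.2608, 0.3213]
tcp_rot: [180.0, -0.0, 23.8]
wrist_force: [0.6, 0.1, 0.3]
opening: -0.0002
grasp_force: 0.0
```

Call:
play_rows --steps '[[[0.032, -0.016, 0, 0], [0.032, -0.016, 0, 0], [0.032, -0.016, 0, 0], [0.02, -0.01, 0, 0], [0, 0, 0, 0]]]'

```text
time: 1.45
ee_pos: [0.5064, -0.1595, 0.3203]
tcp_rot: [-179.9, 0.0, 24.0]
wrist_force: [0.1, -1.0, -0.2]
opening: -0.0001
grasp_force: 0.0
```

```bash
python3 - <<'E'
from h import *
o=bot.get_obs();M=R.from_euler('xyz',o['tcp_rot'],degrees=True)
print(o['time'],o['ee_pos'],o['tcp_rot'],o['wrist_force'],o['opening'],M.inv().apply(np.r_[.5408,-.1208,.29]-o['ee_pos']))
cam('side','s1.png')
E
```

```text
1.45 [ 0.50639794 -0.15946091  0.32033181] [-1.79923044e+02  1.11338312e-02  2.39811743e+01] [ 0.09549264 -1.02413897 -0.21486389] -0.00014850172645770922 [ 0.04715154 -0.02130067  0.03035128]
```

Call:
play_rows --steps '[[[0.0235, -0.0105, 0, 0], [0.0235, -0.0105, 0, 0], [0, 0, 0, 0], [0, 0, 0, 0], [0, 0, 0, 0]]]'

```text
time: 1.92
ee_pos: [0.5383, -0.1251, 0.3213]
tcp_rot: [180.0, 0.0, 23.7]
wrist_force: [-0.7, -0.3, -0.0]
opening: -0.0002
grasp_force: 0.0
```

```bash
python3 - <<'E'
from h import *
o=bot.get_obs();M=R.from_euler('xyz',o['tcp_rot'],degrees=True)
print(o['time'],o['ee_pos'],M.inv().apply(np.r_[.5408,-.1208,.280]-o['ee_pos']))
c=cam('side');im=c['img'][90:230,210:320];cv2.imwrite('pics/s1.png',cv2.resize(im,None,fx=4,fy=4,interpolation=cv2.INTER_CUBIC))
E
```

```text
1.9167 [ 0.5383117  -0.12514832  0.32131698] [ 0.00404587 -0.00298268  0.04131497]
```

View pics/s1.png

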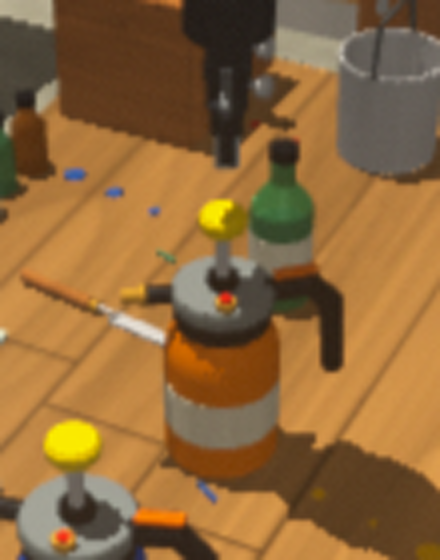

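The fingers stand just above the knob, which is at about (222,218) in the crop. I'll centre and descend to just over its top.

Call:
play_rows --steps '[[[0.004, -0.003, 0.01, 0], [0, 0, 0.015, 0], [0, 0, 0.013, 0], [0, 0, 0, 0], [0, 0, 0, 0]]]'

```text
time: 2.38
ee_pos: [0.5405, -0.1207, 0.2834]
tcp_rot: [-180.0, 0.0, 23.7]
wrist_force: [0.4, 0.4, 0.5]
opening: -0.0004
grasp_force: 0.0
```

Call:
play_rows --steps '[[[0, 0, 0.009, 0], [0, 0, 0.009, 0], [0, 0, 0.009, 0], [0, 0, 0.003, 0], [0, 0, 0, 0]]]'

```text
time: 2.8
ee_pos: [0.5415, -0.1206, 0.2543]
tcp_rot: [179.9, -0.1, 23.7]
wrist_force: [-1.0, -1.1, 10.3]
opening: -0.0005
grasp_force: 4.6
```

Call:
play_rows --steps '[[[0, 0, 0.002, 0], [0, 0, 0.002, 0], [0, 0, 0, 0], [0, 0, 0, 0], [0, 0, 0, 0]]]'

```text
time: 3.22
ee_pos: [0.5416, -0.1206, 0.2512]
tcp_rot: [179.8, -0.2, 23.7]
wrist_force: [-2.6, -0.8, 11.9]
opening: 0.0002
grasp_force: 5.6
```

Call:
play_rows --steps '[[[0, 0, -0.01, 0], [0, 0, -0.01, 0], [0, 0, -0.007, 0], [0, 0, 0, 0], [0, 0, 0, 0]]]'

```text
time: 3.63
ee_pos: [0.5414, -0.1201, 0.2762]
tcp_rot: [180.0, -0.0, 23.8]
wrist_force: [-0.2, 0.3, -0.5]
opening: 0.0001
grasp_force: 0.0
```

```bash
cat > pin.py <<'E'
from h import *
a=cam('top');b=cam('side')
print(bot.get_obs()['time'],'topred',blobs(a,(0,130,80),(10,255,255),4)and[x for x in blobs(a,(0,130,80),(8,255,255),4) if 285<x[1][0]<325 and 180<x[1][1]<215])
print('side',[x for x in blobs(b,(0,150,80),(7,255,255),2)+blobs(b,(174,150,80),(180,255,255),2) if 250<x[1][0]<285 and 145<x[1][1]<180])
E
python3 pin.py
```

```text
3.7333 topred []
side [([265, 162, 3, 4, 8], [265.9, 163.5])]
```

First stroke is good: 24 mm at 12 N, and no force once it's back up. Repeating.

Call:
play_rows --steps '[[[0, 0, 0.009, 0], [0, 0, 0.009, 0], [0, 0, 0.009, 0], [0, 0, 0, 0], [0, 0, 0, 0]]]'

```text
time: 4.15
ee_pos: [0.5414, -0.12, 0.2503]
tcp_rot: [179.9, -0.1, 23.8]
wrist_force: [-1.4, 0.3, 10.6]
opening: 0.0002
grasp_force: 5.2
```

Call:
play_rows --steps '[[[0, 0, -0.01, 0], [0, 0, -0.01, 0], [0, 0, -0.007, 0], [0, 0, 0, 0], [0, 0, 0, 0]]]'

```text
time: 4.57
ee_pos: [0.5413, -0.12, 0.2756]
tcp_rot: [-180.0, 0.0, 23.8]
wrist_force: [-0.7, -0.7, -0.3]
opening: -0.0004
grasp_force: 0.0
```

Call:
play_rows --steps '[[[0, 0, 0.009, 0], [0, 0, 0.009, 0], [0, 0, 0.009, 0], [0, 0, 0, 0], [0, 0, 0, 0]]]'

```text
time: 4.98
ee_pos: [0.5414, -0.12, 0.25]
tcp_rot: [179.9, -0.1, 23.8]
wrist_force: [0.0, 0.3, 13.7]
opening: 0.0005
grasp_force: 7.2
```

Call:
play_rows --steps '[[[0, 0, -0.01, 0], [0, 0, -0.01, 0], [0, 0, -0.007, 0], [0, 0, 0, 0], [0, 0, 0, 0]]]'

```text
time: 5.4
ee_pos: [0.5412, -0.12, 0.2753]
tcp_rot: [-180.0, 0.1, 23.8]
wrist_force: [0.6, 0.3, -0.0]
opening: -0.0001
grasp_force: 0.0
```

```bash
python3 pin.py
```

```text
5.5 topred []
side [([265, 161, 3, 5, 12], [266.1, 162.6])]
```

Call:
play_rows --steps '[[[0, 0, 0.009, 0], [0, 0, 0.009, 0], [0, 0, 0.009, 0], [0, 0, 0, 0], [0, 0, 0, 0]]]'

```text
time: 5.92
ee_pos: [0.5413, -0.12, 0.2502]
tcp_rot: [179.9, -0.1, 23.8]
wrist_force: [-1.6, 0.4, 11.0]
opening: -0.0002
grasp_force: 5.5
```

Call:
play_rows --steps '[[[0, 0, -0.01, 0], [0, 0, -0.01, 0], [0, 0, -0.007, 0], [0, 0, 0, 0], [0, 0, 0, 0]]]'

```text
time: 6.33
ee_pos: [0.5413, -0.12, 0.2755]
tcp_rot: [-180.0, 0.0, 23.8]
wrist_force: [-0.8, 0.2, -0.2]
opening: -0.0005
grasp_force: 0.0
```

Call:
play_rows --steps '[[[0, 0, 0.009, 0], [0, 0, 0.009, 0], [0, 0, 0.009, 0], [0, 0, 0, 0], [0, 0, 0, 0]]]'

```text
time: 6.75
ee_pos: [0.5415, -0.12, 0.2501]
tcp_rot: [179.9, -0.1, 23.8]
wrist_force: [0.3, -0.4, 12.2]
opening: -0.0002
grasp_force: 6.0
```

Call:
play_rows --steps '[[[0, 0, -0.01, 0], [0, 0, -0.01, 0], [0, 0, -0.007, 0], [0, 0, 0, 0], [0, 0, 0, 0]]]'

```text
time: 7.17
ee_pos: [0.5412, -0.12, 0.2752]
tcp_rot: [-180.0, 0.1, 23.8]
wrist_force: [-0.2, -0.8, -0.5]
opening: 0.0
grasp_force: 0.0
```

Call:
play_rows --steps '[[[0, 0, 0.009, 0], [0, 0, 0.009, 0], [0, 0, 0.009, 0], [0, 0, 0, 0], [0, 0, 0, 0]]]'

```text
time: 7.58
ee_pos: [0.5413, -0.12, 0.25]
tcp_rot: [179.9, -0.1, 23.8]
wrist_force: [-0.8, 0.6, 15.9]
opening: -0.0001
grasp_force: 8.0
```

Call:
play_rows --steps '[[[0, 0, -0.01, 0], [0, 0, -0.01, 0], [0, 0, -0.007, 0], [0, 0, 0, 0], [0, 0, 0, 0]]]'

```text
time: 8.0
ee_pos: [0.5412, -0.12, 0.2751]
tcp_rot: [-180.0, 0.1, 23.8]
wrist_force: [-0.6, 0.5, 3.8]
opening: 0.0001
grasp_force: 2.4
```

```bash
python3 pin.py;  python3 - <<'E'
from h import *
c=cam('side');im=c['img'][110:210,215:315];cv2.imwrite('pics/s2.png',cv2.resize(im,None,fx=5,fy=5,interpolation=cv2.INTER_CUBIC))
E
```

```text
8.1 topred []
side [([265, 159, 3, 6, 15], [266.1, 161.7])]
```

View pics/s2.png

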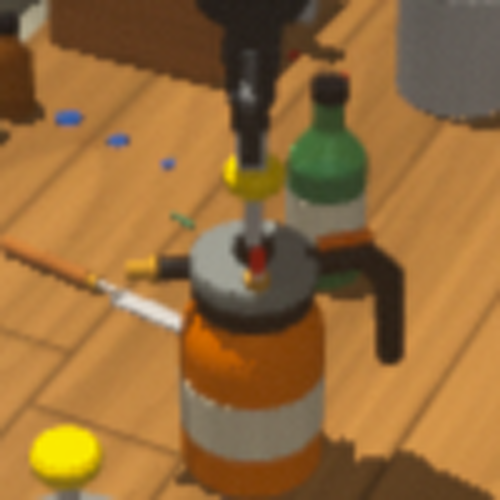

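The pin stands well out, with its tip at about (258,245) and bush at (258,280) in the crop, but I can't clearly see the white band. Extra strokes do no harm, so I'll add two and start them slightly higher.

Call:
play_rows --steps '[[[0, 0, -0.0015, 0], [0, 0, 0, 0], [0, 0, 0.01, 0], [0, 0, 0.01, 0], [0, 0, 0.0085, 0]]]'

```text
time: 8.57
ee_pos: [0.5414, -0.1201, 0.2496]
tcp_rot: [180.0, -0.1, 23.8]
wrist_force: [-1.5, 0.8, 47.7]
opening: 0.0003
grasp_force: 27.5
```

Call:
play_rows --steps '[[[0, 0, 0, 0], [0, 0, -0.01, 0], [0, 0, -0.01, 0], [0, 0, -0.008, 0], [0, 0, 0, 0]]]'

```text
time: 8.98
ee_pos: [0.5416, -0.1201, 0.2788]
tcp_rot: [179.9, -0.1, 23.8]
wrist_force: [1.0, -0.0, -0.2]
opening: 0.0
grasp_force: 0.0
```

```bash
python3 pin.py
```

```text
9.0833 topred []
side [([265, 159, 3, 6, 14], [266.0, 161.5])]
```

Call:
play_rows --steps '[[[0, 0, 0.01, 0], [0, 0, 0.01, 0], [0, 0, 0.008, 0], [0, 0, 0, 0], [0, 0, 0, 0]]]'

```text
time: 9.5
ee_pos: [0.5414, -0.12, 0.2502]
tcp_rot: [179.9, -0.1, 23.8]
wrist_force: [-1.2, -0.1, 10.8]
opening: 0.0
grasp_force: 5.3
```

Call:
play_rows --steps '[[[0, 0, -0.02, 0], [0, 0, -0.03, 0], [0, 0, -0.03, 0], [0, 0, -0.03, 0], [0, 0, 0, 0]]]'

```text
time: 9.92
ee_pos: [0.5416, -0.1201, 0.3641]
tcp_rot: [179.8, -0.3, 23.8]
wrist_force: [-0.3, -0.3, -0.0]
opening: -0.0001
grasp_force: 0.0
```

Call:
play_rows --steps '[[[-0.03, 0.015, 0, 0], [-0.03, 0.015, 0, 0], [-0.03, 0.015, 0, 0], [-0.03, 0.015, 0, 0], [-0.03, 0.015, 0, 0]]]'

```text
time: 10.33
ee_pos: [0.4331, -0.25, 0.3581]
tcp_rot: [-179.9, 0.1, 23.8]
wrist_force: [-0.5, -0.3, 0.7]
opening: 0.0001
grasp_force: 0.0
```

```bash
python3 pin.py; python3 - <<'E'
from h import *
a=cam('top');b=cam('side')
z=lambda im:cv2.resize(im,(390,390),interpolation=cv2.INTER_CUBIC)
cv2.imwrite('pics/f.png',np.hstack([z(a['img'][150:230,270:350]),z(b['img'][125:205,225:305])]))
print([x for x in blobs(a,(22,120,100),(35,255,255),100)],[x for x in blobs(b,(22,120,100),(35,255,255),80)])
print(bot.get_obs()['ee_pos'])
E
```

```text
10.4333 topred [([299, 198, 4, 4, 13], [300.6, 199.4])]
side [([264, 159, 5, 6, 18], [266.0, 161.1])]
[([306, 183, 16, 17, 213], [313.4, 190.9]), ([186, 198, 17, 17, 217], [194.1, 205.9])] [([260, 140, 13, 10, 104], [265.8, 144.2]), ([221, 195, 14, 13, 144], [227.6, 200.8])]
[ 0.43375707 -0.24968741  0.35853458]
```

View pics/f.png

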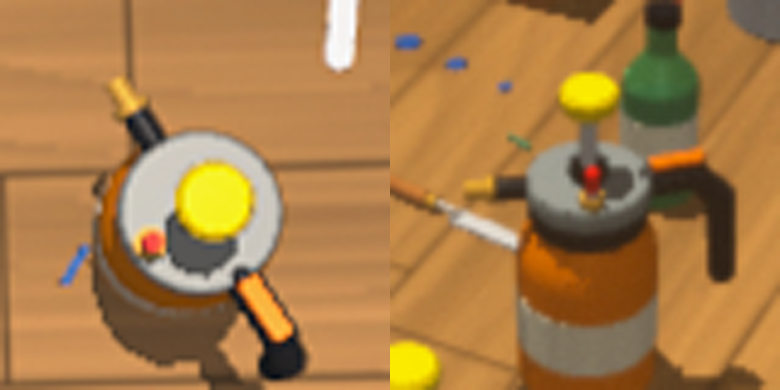

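The final view shows the plunger up, the sprayer unmoved and the pin standing out, with its tip at about (593,166) in the right half. I'll check its height with rays before handing in.

```bash
python3 - <<'E'
from h import *
a=cam('top');b=cam('side')
p0=onz(a,300.8,199.7,.2)  # pin before, tip 206
for z in(.196,.206,.216,.2235,.226): print(z,np.round(proj(b,np.r_[p0[:2],z]),1))
im=b['img'][154:172,260:273]
for r,row in enumerate(im): print(154+r,[tuple(int(x) for x in row[k]) for k in (4,5,6,7,8)])
E
```

```text
0.196 [266.1 166.9]
0.206 [266.1 164.6]
0.216 [266.1 162.4]
0.2235 [266.1 160.7]
0.226 [266.1 160.1]
154 [(91, 102, 110), (90, 97, 105), (89, 97, 106), (103, 116, 127), (126, 145, 158)]
155 [(92, 103, 108), (88, 96, 103), (89, 98, 106), (109, 120, 124), (139, 151, 153)]
156 [(87, 96, 104), (87, 95, 104), (86, 95, 104), (89, 98, 104), (116, 127, 129)]
157 [(82, 90, 99), (88, 96, 104), (85, 92, 102), (61, 69, 78), (62, 71, 78)]
158 [(76, 85, 94), (84, 92, 111), (78, 88, 122), (45, 54, 80), (37, 46, 60)]
159 [(47, 56, 80), (52, 62, 161), (43, 55, 219), (28, 40, 154), (28, 38, 76)]
160 [(28, 38, 86), (22, 38, 199), (18, 38, 234), (17, 34, 189), (21, 34, 87)]
161 [(23, 35, 74), (19, 34, 150), (14, 31, 170), (17, 34, 144), (28, 39, 76)]
162 [(31, 43, 73), (20, 33, 117), (17, 32, 126), (17, 34, 117), (36, 46, 72)]
163 [(64, 84, 111), (28, 43, 116), (19, 34, 120), (28, 42, 119), (48, 67, 93)]
164 [(78, 144, 185), (41, 75, 138), (38, 54, 125), (49, 73, 129), (53, 111, 153)]
165 [(70, 157, 208), (56, 103, 151), (67, 92, 132), (60, 95, 127), (46, 94, 129)]
166 [(61, 125, 166), (46, 111, 157), (51, 113, 158), (46, 108, 151), (50, 91, 120)]
167 [(69, 105, 129), (43, 92, 127), (37, 89, 126), (36, 87, 123), (52, 81, 102)]
168 [(113, 129, 136), (86, 111, 123), (58, 87, 107), (56, 82, 99), (92, 105, 113)]
169 [(95, 108, 111), (87, 101, 107), (78, 91, 99), (74, 88, 94), (82, 92, 97)]
170 [(74, 84, 89), (75, 85, 90), (72, 83, 88), (67, 77, 83), (66, 77, 82)]
171 [(63, 74, 80), (62, 71, 79), (62, 72, 78), (60, 71, 78), (61, 70, 76)]
```

The lit top of the pin is centred on row 160, where the ray calculation puts a tip at 226 mm. It hasn't grown over the last strokes either, so the pin is fully out. Handing in.

```bash
python3 -c "
from workcell import bot
print(bot.job_done())"
```

```text
the job is handed in; nothing more can be done
None
```

I handed the job in after eight full strokes: the red pin measures fully out (tip about 226 mm up), the plunger is up, the sprayer hasn't visibly moved and the hand is clear; the hand-in gave no verdict.

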